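# Refit the hold-in roller and lock it with its hairpin clip

### The arm

A 6-joint arm with a two-finger parallel gripper is mounted at the origin on the work surface. World frame = base frame: x ahead of the robot, y to its left, z up, the work surface at z = 0. Lengths are in m, angles in degrees, forces in N, time in s.
With the tool pointing down it reaches from about 0.4 to 0.825 m from the base axis. Payload 7 kg.
Tool frame: the origin (TCP) lies on the front face of the gripper's body, between the roots of the fingers; the fingertips stand 66 mm ahead of it and the grasp point (between the pads) lies 47 mm ahead of it (nose_length is the distance from the TCP to the fingertips, in m); y points along the fingers, z is the direction in which the jaws open and shut, and the axes are right-handed (so a half turn about y gives the same grasp; the last joint's range is limited). The gripper opens to 88 mm and grips with 3 to 60 N. Pads are 19 mm wide; open, the fingers measure 130 mm over their backs; the gripper's body (78 mm by 193 mm) begins 47 mm behind the grasp point.
Start: joints at [91.049, 20.546, 0.682, 0, -70.136, -16.507], TCP at [0.18, 0.651, 0.292] pointing down, gripper open.
Joint ranges: [-176.03, 176.03], [-82.01, 121.73], [-58.28, 71.71], [-173.87, 95.51], [-174.79, -0.11], [-173.66, 173.66]. Speed limits (degrees/s): [136.94, 136.94, 172.46, 180, 180, 180].

### API

Orientations are given as [roll, pitch, yaw] about the fixed x, y, z axes, in that order (R = Rz(yaw) Ry(pitch) Rx(roll)).
In Python, from plant import get_state, capture, close_job, nose_length gives the robot as it stands.
- The arm moves only by the tool apply_moves, never from a script. Its argument "rows" is a list of rows, each a list of 2 entries, a list of its own where there are three numbers: the shift along the tool's x, y, z in m, then the turn about the tool's y in degrees. In form: [[[tx, ty, tz], yaw], ...]. A call has 1 to 20 rows; each row is the pose to reach, as a shift and turn from the pose commanded when the call began, along the tool's axes at that moment; what a row does not reach only later rows make up. A row lasts 1/8 s, in which the tool goes at most 62.5 mm and 10.7 degrees, less where a joint would pass 70% of its speed; a pose out of reach is approached as far as the arm can. A call with a gripper value outside its range is refused whole. "gripper" is the opening, from 0 (shut) to 1 (fully open), set as the call begins (left out, the last holds). The fingers move at their own pace and stop on an object; "grip_force" is the grip in N (left out, the last holds). Time passes only in rows, so rows that repeat a pose let the fingers close. It gives the time, the measured TCP pose, the force and the opening at its end, in the units of the state.
- get_state(): the state, without advancing time (a new reading comes with each control period).
- capture(name): name is "scene" or "top" or "wrist"; returns a dict with "pixels" (480x640x3 uint8, blue, green, red), "z_map" (480x640 float32, m along the optical axis (not along the pixel's ray), 0 where there is no reading), "intrinsics" (3x3 intrinsics, pixels), "D" ([k1, k2, p1, p2, k3] as OpenCV has them; the pictures are not rectified), "rvec" (rotation vector, rad) and "tvec" (3), from world to camera coordinates, as OpenCV has them; the wrist camera has in their place "mount" (4x4, takes a point from camera to tool coordinates, whose origin is the TCP and whose axes are the tool frame's). Camera axes: x right, y down, z forward; pixel columns grow to the right and rows downward; lengths in m; the calibration is good to about 2 mm. A picture is of the moment at which its call begins: read the wrist's pose just before it.
- close_job(): hands the job in, once; it reports no verdict.
The state is a dict: "time_s": time; "joints": joint angles; "qd": joint speeds; "joint_torque": joint torques, N m; "tcp_pos": TCP position; "eef_rot": TCP orientation; "contact_force": force on the tool from outside, world axes, zero at the start; "moment": the same for the moment, N m; "gripper_width": finger opening in m.
Only numpy, scipy, OpenCV 4.12 (cv2) and the standard library are available. Lean on these libraries where they do the work, as an engineer would, in place of code of your own. Each camera call takes 0.05 s, during which the arm holds its last target.

### The job

Put the rubber roller back over the upright pin of the sprung hold-in so that it sits down on the carriage, and let go of it. Then lock it on: slide the straight leg of the hairpin clip through the pin's cross hole, pushing gently the way the sprung carriage gives, until the sprung outer leg snaps over the pin and the clip's coil is fully home against the shank. Stop pushing as soon as you feel it snap home, so that the seated clip does not shove the carriage on, and leave the clip there by itself.

Things in the scene. Friction and masses are not known exactly. Their poses are not given: they have to be found in the camera images.
- base: Grey base plate of the hold-in, 190 x 80 mm, fixed to the bench; origin on the bench under the pin's rest place, x as the carriage's. It carries two dark steel rails (top 34 mm above the bench) and, at its +x end, the grey spring housing, the highest part of the base (42 mm above the bench), reaching from x = 72 to 108 mm.
- carriage: Bare steel slide, 66 x 54 mm, with an upright steel pin, 20 mm diameter. Origin: on the pin's axis at the slide's top face (36 mm above the bench), where the roller sits. z up; the pin's chamfered top is at z = 43 mm. x: the way the clip is pushed, away from the robot. It slides only along +x, 30 mm to a hard stop, against springs (300 N/m, 0.6 N preload, damped), and returns by itself.
- pin_hole (a point): Centre of the cross hole, on the pin's axis, 31 mm above the carriage's top face (67 mm above the bench); axes as the carriage's. The hole runs along x right through the 20 mm shank; it is 8.4 mm high and 8.4 mm wide, with rounded mouths.
- roller: Black rubber roller with a steel hub, standing on end on the bench: 44 mm outer diameter, 24 mm high, through bore 23 mm. Origin: centre of its underside; z along the bore. About 70 g. Seated on the carriage, its top is 7 mm below the hole's axis.
- clip: Hairpin clip of 5 mm steel wire with a black moulded grip, lying level on that grip. Origin: centre of the grip's underside; z up; x along the straight leg, grip to tip. Grip: 34 mm (x) by 14 mm (y) by 20 mm high; take it across the 14 mm. The wire lies 10 mm above the origin. The coil ahead of the grip, 18 mm diameter and 10 mm high, ends at x = 35 mm and stops against the shank. About 70 g.
- clip_seat (a point): Point on the straight leg's axis, 45 mm ahead of the clip's origin and 10 mm above it (axes as the clip's): with the clip fully home it lies at the centre of the cross hole. The outer leg, on the -y side, bows round the shank here; its throat is at 57 mm, its flared end at 76 mm ahead of the origin and 14 mm to -y.
- clip_tip (a point): Tapered tip of the clip's straight leg, 83 mm ahead of the clip's origin and 10 mm above it; axes as the clip's.
- clip_leg (a joint): Opening of the clip's outer leg about the coil, rad: 0 closed, about 0.2 as its throat rides over the shank's widest part, under 0.04 once home. Getting it over takes a push that climbs to some 5 to 10 N, with small slips, as the carriage gives by 15 to 28 mm; then the leg snaps shut, the carriage jumps back some 10 to 16 mm onto the coil and the push falls to about half.

How it is judged (in metres and radians):
On the way, in this order (a step that is already met when the one before it is completed fails the run):
1. the roller sits down on the carriage, over the pin, released, with the clip not yet in (distance between roller and carriage below 0.004 m and angle between roller's own z axis and vertical below 0.08 rad and contact force between the fingers and roller below 0.3 N and distance between clip_seat and pin_hole above 0.06 m), for 0.2 s.
2. the straight leg is through the cross hole, pushed from the side that faces the carriage's give (x of clip_tip in the frame of pin_hole above 0.011 m and x of clip_seat in the frame of pin_hole below 0 m and distance between clip_seat and pin_hole below 0.035 m and y of pin_hole in the frame of clip_seat between -0.0035 and 0.0035 m and z of pin_hole in the frame of clip_seat between -0.006 and 0.006 m), for 0.05 s.
At the end, for the whole second after the job is handed in: Roller on the carriage over the pin (origins within 4 mm, upright within 0.08 rad); clip home: its seat point within 4 mm of the hole's centre, grip on the hole's -x side, straight leg within 0.25 rad of the hole's axis, outer leg shut (under 0.06 rad); both at rest (distance between clip_seat and pin_hole below 0.004 m and x of clip in the frame of pin_hole below -0.03 m and angle between the x axis of clip and the x axis of pin_hole, either way round below 0.25 rad and value of joint clip_leg below 0.06 rad and distance between roller and carriage below 0.004 m and angle between roller's own z axis and vertical below 0.08 rad and linear speed of each of clip, roller below 0.02 m/s); the robot touches nothing.
It fails at once if the clip bears on the pin or carriage with more than 24 N (contact force between clip and carriage above 24 N).
It fails at once if the clip is shoved on after it has snapped home, holding the carriage more than 18 mm back (distance between clip_seat and pin_hole below 0.003 m and value of joint clip_leg below 0.06 rad and x of carriage in the frame of base above 0.018 m).
It fails at once if the robot bears on the carriage or its pin with more than 24 N (contact force between any of the fingers, the arm and carriage above 24 N).
It also fails if it takes over 70 s, if anything falls off the work surface, if the arm or the gripper's body presses on something with over 40 N, if the wrist force passes 120 N, or if a joint passes its speed limit or range.

## Working session

There is one attempt and no reset: what is moved stays moved. The work goes in short steps, Python scripts to look and compute and a tool call to move; the robot and the scene stay as the last step left them, time stands still between calls to the robot, and variables do not carry over. Pictures are saved under pics/ and viewed, and the job is handed in when it is done.

Besides the shell and the picture viewer there is one more tool, called after "Request:" by a JSON object that holds its "method" and its "body", one argument or row to a line. apply_moves: Moves the arm, as the interface text tells. Its arguments: {"type":"object","properties":{"rows":{"type":"array"},"gripper":{"type":"number"},"grip_force":{"type":"number"}},"required":["rows"]}

```bash
mkdir -p pics; ls; python3 - <<'E'
from plant import *
import cv2,numpy as np
print(get_state(), nose_length)
for n in ["scene","top","wrist"]:
    c=capture(n); cv2.imwrite(f"pics/{n}0.png",c["pixels"]); np.savez(f"{n}0.npz",**c)
    print(n,{k:v for k,v in c.items() if k not in("pixels","z_map")})
E
```

```text
pics
{'time_s': 0.0, 'joints': array([ 9.10476507e+01,  2.05888632e+01,  6.33381246e-01, -2.17157598e-02,
       -7.01351746e+01, -1.65064305e+01]), 'qd': array([ 0.0122381 , -0.01430461, -0.09646879,  0.05963007, -0.0040962 ,
        0.02879095]), 'joint_torque': array([-9.13362837e-04, -5.82715023e+01,  2.93074107e+01,  6.99759588e+00,
        7.00330449e-03, -1.49781799e-04]), 'tcp_pos': array([0.17983045, 0.65020058, 0.29124363]), 'eef_rot': array([-8.99072788e+01,  6.18729608e-03,  1.64533830e+02]), 'contact_force': array([ 0.56427075,  0.18503665, -0.16661115]), 'moment': array([ 0.07694703, -0.01625169, -0.00828796]), 'gripper_width': 0.0875380664297061} 0.0656
scene {'intrinsics': array([[488.79600808,   0.        , 326.54196676],
       [  0.        , 488.79600808, 231.31751339],
       [  0.        ,   0.        ,   1.        ]]), 'D': array([-0.10813736,  0.        ,  0.        ,  0.        ,  0.        ]), 'rvec': array([ 2.30480002,  1.17938058, -0.35485779]), 'tvec': array([-0.33152961, -0.30456435,  1.17508629])}
top {'intrinsics': array([[457.38859899,   0.        , 3
[... 221 characters left out ...]
18, -2.17552487,  0.15946346]), 'tvec': array([-7.35108581e-04,  5.37180500e-01,  8.35240981e-01])}
wrist {'intrinsics': array([[376.19599449,   0.        , 323.35984792],
       [  0.        , 376.19599449, 236.44206069],
       [  0.        ,   0.        ,   1.        ]]), 'D': array([0.00920536, 0.        , 0.        , 0.        , 0.        ]), 'mount': array([[ 1.11248420e-03,  9.69406021e-01,  2.45460237e-01,
        -6.57205639e-02],
       [-4.52552956e-05, -2.45460340e-01,  9.69406633e-01,
        -9.12229067e-02],
       [ 9.99999380e-01, -1.08955794e-03, -2.29199995e-04,
        -4.88987910e-04],
       [ 0.00000000e+00,  0.00000000e+00,  0.00000000e+00,
         1.00000000e+00]])}
```

View pics/scene0.png

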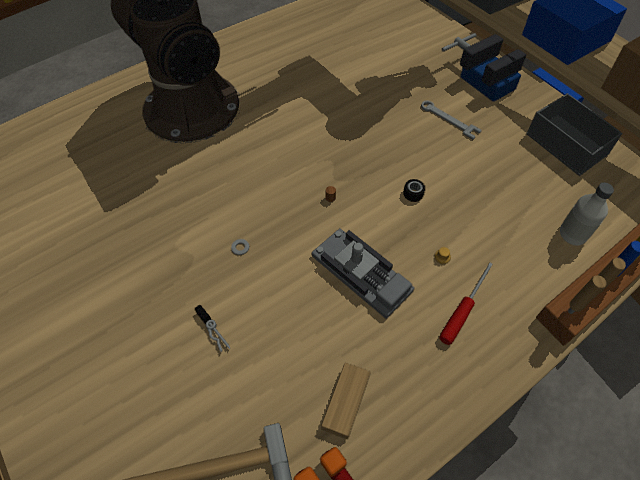

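View pics/top0.png

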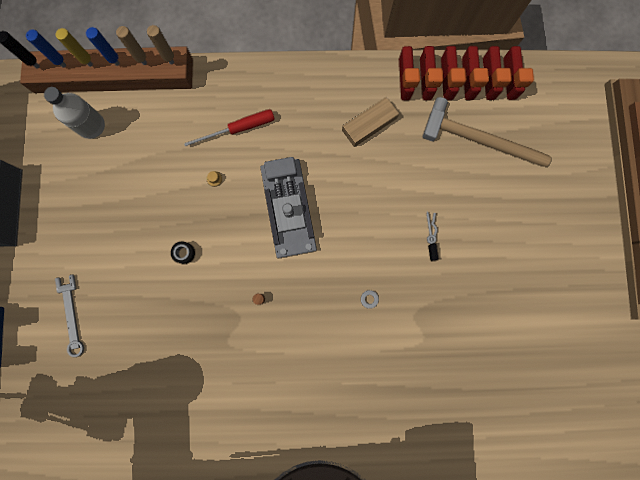

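View pics/wrist0.png

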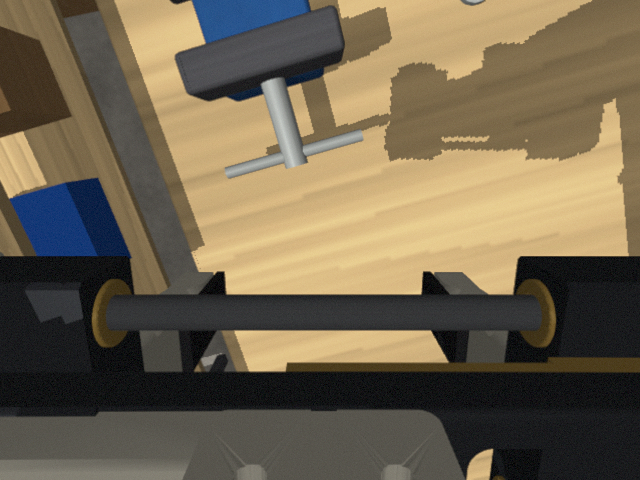

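The top view shows the hold-in with its pin at about (289,210), housing end at (282,168), the roller at (183,252), and the clip at (432,240) with the grip at the bottom and legs pointing up (away from the robot). I'll measure them from depth.

```bash
cat > h.py <<'E'
import numpy as np,cv2
from scipy.spatial.transform import Rotation as R
def cloud(c,st=None):
    K=c["intrinsics"];D=c["D"]; z=c["z_map"]; h,w=z.shape
    u,v=np.meshgrid(np.arange(w),np.arange(h))
    n=cv2.undistortPoints(np.stack([u,v],-1).reshape(-1,1,2).astype(np.float64),K,D).reshape(h,w,2)
    p=np.dstack([n*z[...,None],z])
    if "rvec" in c:
        Rm=cv2.Rodrigues(c["rvec"])[0]
        return (p-c["tvec"])@Rm
    M=c["mount"]; q=p@M[:3,:3].T+M[:3,3]
    T=R.from_euler("xyz",st["eef_rot"],degrees=True).as_matrix()
    return q@T.T+st["tcp_pos"]
E
python3 - <<'E'
from h import *
c=dict(np.load("top0.npz")); P=cloud(c)
ok=c["z_map"]>0
def box(u0,u1,v0,v1,z0,z1):
    s=P[v0:v1,u0:u1]; m=ok[v0:v1,u0:u1]&(s[...,2]>z0)&(s[...,2]<z1); return s[m]
print("table",np.median(P[330:350,250:300,2]))
def circ(p):
    cc,r=cv2.minEnclosingCircle(p[:,:2].astype(np.float32)*1000); return cc,r
r=box(160,205,230,275,.02,.03); print("roller",len(r),circ(r),r.mean(0))
pn=box(270,310,195,225,.072,.09); print("pin",len(pn),circ(pn),pn.mean(0))
b=box(245,330,150,265,.025,.095);print(len(b),cv2.minAreaRect(b[:,:2].astype(np.float32)*1000))
b=box(245,330,150,265,.039,.046);print("housing",len(b),cv2.minAreaRect(b[:,:2].astype(np.float32)*1000))
b=box(245,330,150,265,.005,.095);print(len(b),cv2.minAreaRect(b[:,:2].astype(np.float32)*1000))
g=box(420,445,205,270,.016,.03);print("grip",len(g),g.mean(0),cv2.minAreaRect(g[:,:2].astype(np.float32)*1000))
g=box(420,445,205,270,.006,.03);print("clip",len(g),g.mean(0),cv2.minAreaRect(g[:,:2].astype(np.float32)*1000))
im=c["pixels"]; cv2.imwrite("pics/a.png",np.hstack([cv2.resize(im[150:270,235:335],None,fx=4,fy=4),cv2.resize(im[200:280,400:460],None,fx=6,fy=6)]))
E
```

```text
table -0.00028267416378074614
roller 293 ((518.4412841796875, 258.3445739746094), 22.00176239013672) [0.51803881 0.25802049 0.02364553]
pin 92 ((590.4388427734375, 50.10470199584961), 9.901559829711914) [0.58980296 0.0500291  0.07803558]
2373 ((616.7900390625, 54.85905075073242), (164.26858520507812, 78.02625274658203), 9.822675704956055)
housing 521 ((630.2113647460938, 52.52233123779297), (139.72018432617188, 62.262935638427734), 14.050710678100586)
3921 ((612.3128051757812, 58.41737365722656), (206.6272430419922, 89.9124526977539), 9.363435745239258)
grip 129 [ 0.51218947 -0.23163633  0.01877716] ((517.707763671875, -231.34278869628906), (46.318992614746094, 14.84739875793457), 4.3239898681640625)
clip 342 [ 0.53646299 -0.23086918  0.01432301] ((543.52685546875, -231.7439422607422), (20.211347579956055, 99.57023620605469), 87.95681762695312)
```

View pics/a.png

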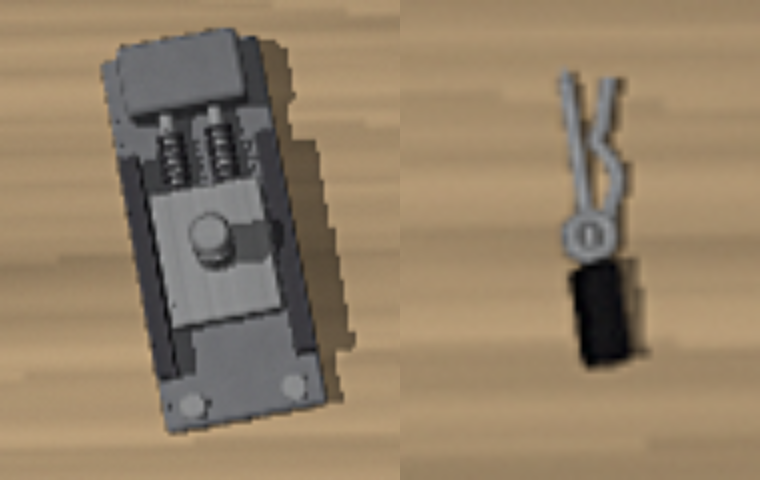

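```bash
cat >> h.py <<'E'
def mv(target,yaw,st):
    T=R.from_euler("xyz",[-90,0,st["eef_rot"][2]],degrees=True).as_matrix()
    d=T.T@(np.array(target)-st["tcp_pos"])
    dy=-((yaw-st["eef_rot"][2]+180)%360-180)
    print("tool shift",d.round(4),"turn",round(dy,2), "rows>=",np.ceil(max(np.linalg.norm(d)/.0625,abs(dy)/10.7)))
E
python3 - <<'E'
from h import *
from plant import *
st=get_state()
mv([.52,.26,.25],-170,st)
E
```

```text
tool shift [-0.4319  0.0415  0.2855] turn -25.46 rows>= 9.0
```

Request:
{"method": "apply_moves", "body": {
  "rows": [
    [[-0.432,0.0415,0.2855],-25.46],
    [[-0.432,0.0415,0.2855],-25.46],
    [[-0.432,0.0415,0.2855],-25.46],
    [[-0.432,0.0415,0.2855],-25.46],
    [[-0.432,0.0415,0.2855],-25.46],
    [[-0.432,0.0415,0.2855],-25.46],
    [[-0.432,0.0415,0.2855],-25.46],
    [[-0.432,0.0415,0.2855],-25.46],
    [[-0.432,0.0415,0.2855],-25.46],
    [[-0.432,0.0415,0.2855],-25.46],
    [[-0.432,0.0415,0.2855],-25.46],
    [[-0.432,0.0415,0.2855],-25.46]
  ]
}}

```text
time_s: 1.65
tcp_pos: [0.5196, 0.2613, 0.2508]
eef_rot: [-90.0, 0.0, -169.9]
contact_force: [-0.1, -0.6, -1.2]
gripper_width: 0.0879
```

```bash
python3 - <<'E'
from h import *
from plant import *
st=get_state(); print(st["time_s"],st["tcp_pos"],st["eef_rot"],st["joints"])
c=capture("wrist"); cv2.imwrite("pics/w1.png",c["pixels"]); np.savez("w1.npz",**c)
P=cloud(c,st); ok=(c["z_map"]>0)&(abs(P[...,0]-.518)<.04)&(abs(P[...,1]-.258)<.04)
r=P[ok&(P[...,2]>.021)&(P[...,2]<.028)]; print(len(r),cv2.minEnclosingCircle(r[:,:2].astype(np.float32)*1000),np.median(r[:,2]))
c=capture("top"); cv2.imwrite("pics/t1.png",c["pixels"])
E
```

```text
1.65 [0.51959057 0.26129535 0.25084536] [-9.00141411e+01  1.33974569e-02 -1.69904147e+02] [ 4.59508552e+01  1.35613964e+01 -1.48145937e+01 -4.10829724e-03
 -6.16048684e+01  5.41469523e+01]
1365 ((519.9815673828125, 258.3468322753906), 21.65732765197754) 0.022815059715584424
```

View pics/w1.png

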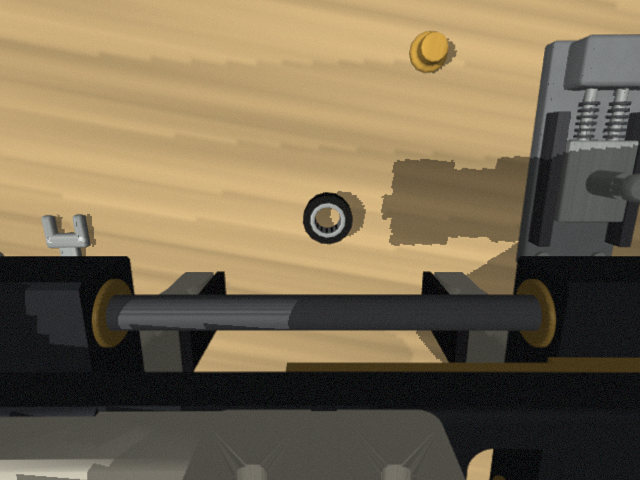

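```bash
python3 - <<'E'
from h import *
from plant import *
st=get_state()
mv([.5192,.2583,.071],-170,st)
E
```

```text
tool shift [0.001  0.1799 0.0028] turn 0.09 rows>= 3.0
```

Request:
{"method": "apply_moves", "body": {
  "rows": [
    [[0.001,0.05,0.003],0],
    [[0.001,0.1,0.003],0],
    [[0.001,0.14,0.003],0],
    [[0.001,0.165,0.003],0],
    [[0.001,0.179,0.003],0],
    [[0.001,0.179,0.003],0],
    [[0.001,0.179,0.003],0]
  ]
}}

```text
time_s: 2.62
tcp_pos: [0.5203, 0.2578, 0.0728]
eef_rot: [-90.0, 0.1, -170.0]
contact_force: [0.8, 0.1, 0.8]
gripper_width: 0.0874
```

Request:
{"method": "apply_moves", "body": {
  "rows": [
    [[0,0,0],0],
    [[0,0,0],0],
    [[0,0,0],0],
    [[0,0,0],0],
    [[0,0,0],0],
    [[0,0,0],0]
  ],
  "gripper": 0.35,
  "grip_force": 20
}}

```text
time_s: 3.38
tcp_pos: [0.5198, 0.2571, 0.0717]
eef_rot: [-90.0, -0.0, -170.0]
contact_force: [0.2, 0.2, 1.3]
gripper_width: 0.044
```

```bash
python3 - <<'E'
from h import *
from plant import *
st=get_state()
mv([.531,.040,.19],-170,st)
E
```

```text
tool shift [ 0.0266 -0.1183  0.2157] turn -0.0 rows>= 4.0
```

Request:
{"method": "apply_moves", "body": {
  "rows": [
    [[0,-0.04,0],0],
    [[0,-0.08,0.01],0],
    [[0.01,-0.118,0.05],0],
    [[0.02,-0.118,0.1],0],
    [[0.0266,-0.118,0.15],0],
    [[0.0266,-0.118,0.19],0],
    [[0.0266,-0.118,0.2157],0],
    [[0.0266,-0.118,0.2157],0],
    [[0.0266,-0.118,0.2157],0],
    [[0.0266,-0.118,0.2157],0]
  ]
}}

```text
time_s: 4.62
tcp_pos: [0.5309, 0.0408, 0.1896]
eef_rot: [-90.0, -0.0, -169.9]
contact_force: [0.7, 0.2, -0.8]
gripper_width: 0.0438
```

```bash
python3 - <<'E'
from h import *
from plant import *
st=get_state(); print(st["time_s"],st["tcp_pos"],st["eef_rot"],st["gripper_width"])
c=capture("wrist"); cv2.imwrite("pics/w2.png",c["pixels"]); np.savez("w2.npz",st_p=st["tcp_pos"],st_r=st["eef_rot"],**c)
P=cloud(c,st); ok=(c["z_map"]>0)
def near(x,y,z0,z1,d=.04):
    return P[ok&(abs(P[...,0]-x)<d)&(abs(P[...,1]-y)<d)&(P[...,2]>z0)&(P[...,2]<z1)]
r=near(.59,.05,.0765,.082,.02); print("pin",len(r),cv2.minEnclosingCircle(r[:,:2].astype(np.float32)*1000),np.median(r[:,2]))
c2=near(.59,.05,.033,.0375,.06); print(len(c2),cv2.minAreaRect(c2[:,:2].astype(np.float32)*1000))
c2=near(.59+.09,.05+.016,.039,.045,.04); print(len(c2),cv2.minAreaRect(c2[:,:2].astype(np.float32)*1000))
E
```

```text
4.625 [0.53094058 0.04082149 0.18960776] [-9.00036608e+01 -2.56607317e-03 -1.69943711e+02] 0.04382116401652496
pin 823 ((591.4615478515625, 49.3126220703125), 9.324089050292969) 0.07777508590203301
9467 ((594.9508666992188, 49.61466598510742), (116.07064056396484, 77.44895935058594), 9.723604202270508)
1836 ((667.4041748046875, 62.149749755859375), (11.222182273864746, 58.336936950683594), 10.135285377502441)
```

View pics/w2.png

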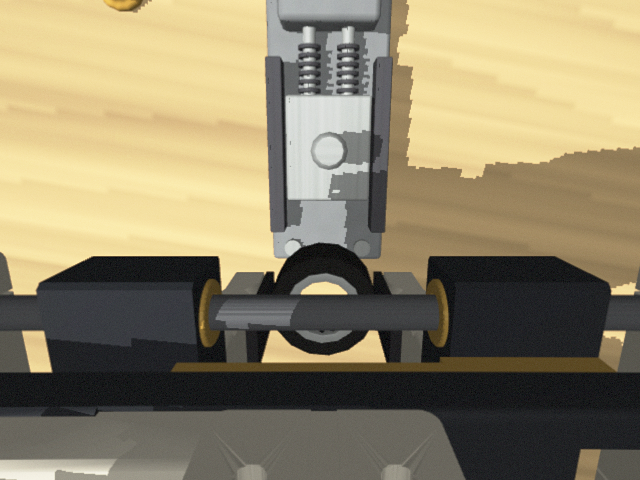

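```bash
python3 - <<'E'
from h import *
from scipy.optimize import least_squares
d=dict(np.load("w2.npz")); st={"tcp_pos":d["st_p"],"eef_rot":d["st_r"]}
P=cloud(d,st); T=R.from_euler("xyz",st["eef_rot"],degrees=True).as_matrix()
L=(P-st["tcp_pos"])@T   # tool coords
ok=d["z_map"]>0
def fit(pts,r=None):
    f=lambda p:np.hypot(pts[:,0]-p[0],pts[:,1]-p[1])-p[2]
    return least_squares(f,[*pts.mean(0),.02],loss="soft_l1",f_scale=.0005).x
u,v=np.meshgrid(np.arange(640),np.arange(480))
m=ok&(u>270)&(u<380)&(v>240)&(v<360)
q=L[m]; print("heights",np.histogram(q[:,1],bins=np.arange(.02,.1,.004)))
zt=np.median(q[(q[:,1]>.03)&(q[:,1]<.06)][:,1]); print(zt)
s=L[m&(abs(L[...,1]-zt)<.002)][:,[0,2]]
print(len(s), s.min(0),s.max(0)); print("mec",cv2.minEnclosingCircle((s*1000).astype(np.float32)))
# pin edge pixels circle in tool coords
mp=ok&(P[...,2]>.0765)&(P[...,2]<.082)&(abs(u-329)<30)&(abs(v-150)<30)
s=L[mp][:,[0,2]]; print("pin tool",s.mean(0),cv2.minEnclosingCircle((s*1000).astype(np.float32)))
s=L[ok&(P[...,2]<.037)&(P[...,2]>.0345)&(u>270)&(u<390)&(v>80)&(v<215)]
E
```

```text
heights (array([   0,    0,    0,    0,    0,    6,  367, 3938,  277,  295,  256,
        243,  138,    1,    0,    0,    0,    0,    0]), array([0.02 , 0.024, 0.028, 0.032, 0.036, 0.04 , 0.044, 0.048, 0.052,
       0.056, 0.06 , 0.064, 0.068, 0.072, 0.076, 0.08 , 0.084, 0.088,
       0.092, 0.096]))
0.049076792883401665
4204 [-0.02246828 -0.02119652] [0.02133908 0.02193852]
mec ((-0.8228605389595032, 0.929344892501831), 22.86771011352539)
pin tool [-0.06105914  0.00245882] ((-61.07895278930664, 2.214374303817749), 9.324127197265625)
```

Request:
{"method": "apply_moves", "body": {
  "rows": [
    [[-0.02,0,0.001],0],
    [[-0.045,0,0.0019],0],
    [[-0.0604,0.0,0.0019],0],
    [[-0.0604,0.015,0.0019],0],
    [[-0.0604,0.03,0.0019],0],
    [[-0.0604,0.03,0.0019],0],
    [[-0.0604,0.03,0.0019],0]
  ]
}}

```text
time_s: 5.55
tcp_pos: [0.5906, 0.0486, 0.1597]
eef_rot: [-90.0, -0.0, -170.0]
contact_force: [0.3, -0.2, -0.3]
gripper_width: 0.0438
```

```bash
python3 - <<'E'
from h import *
from plant import *
st=get_state(); print(st["time_s"],st["tcp_pos"],st["eef_rot"],st["contact_force"])
c=capture("wrist"); cv2.imwrite("pics/w3.png",c["pixels"])
E
```

```text
5.55 [0.5905737  0.04861868 0.15972917] [-8.99871453e+01 -1.11203482e-02 -1.69986178e+02] [ 0.29004095 -0.20311854 -0.33963484]
```

View pics/w3.png

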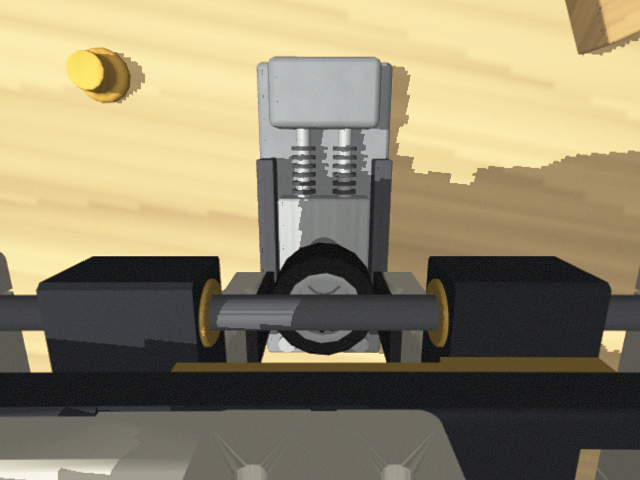

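The pin's top is seen within the roller's bore at about (323,300), so it lies on line. Lowering.

Request:
{"method": "apply_moves", "body": {
  "rows": [
    [[0,0.006,0],0],
    [[0,0.012,0],0],
    [[0,0.018,0],0],
    [[0,0.018,0],0]
  ]
}}

```text
time_s: 6.1
tcp_pos: [0.5904, 0.0485, 0.1409]
eef_rot: [-90.0, -0.1, -170.0]
contact_force: [0.4, -0.7, -1.0]
gripper_width: 0.0439
```

Request:
{"method": "apply_moves", "body": {
  "rows": [
    [[0,0.01,0],0],
    [[0,0.02,0],0],
    [[0,0.028,0],0],
    [[0,0.03,0],0],
    [[0,0.031,0],0],
    [[0,0.032,0],0]
  ]
}}

```text
time_s: 6.85
tcp_pos: [0.591, 0.0487, 0.1099]
eef_rot: [-90.0, 0.0, -170.0]
contact_force: [-0.0, 0.1, -0.5]
gripper_width: 0.0441
```

Request:
{"method": "apply_moves", "body": {
  "rows": [
    [[0,0.0005,0],0],
    [[0,0.001,0],0],
    [[0,0.0015,0],0],
    [[0,0.0015,0],0]
  ]
}}

```text
time_s: 7.35
tcp_pos: [0.5908, 0.0487, 0.1081]
eef_rot: [-90.0, -0.0, -170.0]
contact_force: [0.2, -0.3, 0.5]
gripper_width: 0.0442
```

Request:
{"method": "apply_moves", "body": {
  "rows": [
    [[0,0,0],0],
    [[0,0,0],0],
    [[0,0,0],0],
    [[0,0,0],0]
  ],
  "gripper": 0.75
}}

```text
time_s: 7.85
tcp_pos: [0.5908, 0.0487, 0.1082]
eef_rot: [-90.0, 0.0, -170.0]
contact_force: [-0.0, -0.3, -0.2]
gripper_width: 0.0656
```

Request:
{"method": "apply_moves", "body": {
  "rows": [
    [[0,-0.02,0],0],
    [[0,-0.06,0],0],
    [[0,-0.11,0],0],
    [[0.02,-0.14,0],0],
    [[0.06,-0.14,0],0],
    [[0.06,-0.14,0],0],
    [[0.06,-0.14,0],0]
  ]
}}

```text
time_s: 8.72
tcp_pos: [0.532, 0.0384, 0.2485]
eef_rot: [-90.0, 0.1, -170.0]
contact_force: [-0.3, 0.4, -0.0]
gripper_width: 0.0654
```

```bash
cat >> h.py <<'E'
from plant import *
def shot(name,out):
    st=get_state(); c=capture(name); cv2.imwrite(f"pics/{out}.png",c["pixels"]); np.savez(f"{out}.npz",st_p=st["tcp_pos"],st_r=st["eef_rot"],**c)
    P=cloud(c,st); return st,c,P,c["z_map"]>0
def mec(p): return cv2.minEnclosingCircle(p[:,:2].astype(np.float32)*1000)
def near(P,ok,x,y,z0,z1,d):
    return P[ok&(abs(P[...,0]-x)<d)&(abs(P[...,1]-y)<d)&(P[...,2]>z0)&(P[...,2]<z1)]
E
python3 - <<'E'
from h import *
st,c,P,ok=shot("wrist","w4"); print(st["time_s"],st["tcp_pos"],st["eef_rot"][2])
r=near(P,ok,.591,.049,.056,.063,.03); print("roller",len(r),mec(r),np.median(r[:,2]))
r=near(P,ok,.591,.049,.0745,.082,.02); print("pin",len(r),mec(r),np.median(r[:,2]))
E
```

```text
8.725 [0.53197884 0.03835418 0.2485352 ] -169.984010711407
roller 2058 ((590.993408203125, 49.12537384033203), 21.84813117980957) 0.05875361273797318
pin 637 ((591.3660888671875, 48.9889030456543), 9.814231872558594) 0.077511658143535
```

View pics/w4.png

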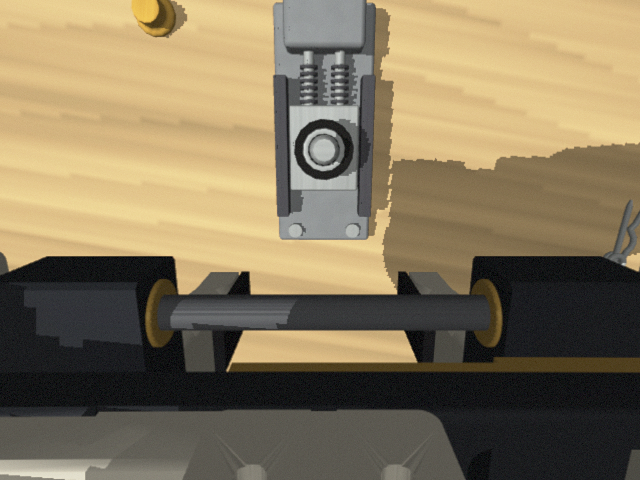

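Roller seated: concentric with the pin within 0.4 mm, top at the right height. Now the clip.

```bash
python3 - <<'E'
from h import *
mv([.50,-.235,.22],-173,get_state())
E
```

```text
tool shift [0.0792 0.0282 0.2636] turn 3.01 rows>= 5.0
```

Request:
{"method": "apply_moves", "body": {
  "rows": [
    [[0.079,0.028,0.2635],3],
    [[0.079,0.028,0.2635],3],
    [[0.079,0.028,0.2635],3],
    [[0.079,0.028,0.2635],3],
    [[0.079,0.028,0.2635],3],
    [[0.079,0.028,0.2635],3],
    [[0.079,0.028,0.2635],3],
    [[0.079,0.028,0.2635],3]
  ],
  "gripper": 0.6
}}

```text
time_s: 9.78
tcp_pos: [0.5002, -0.2342, 0.2201]
eef_rot: [-90.0, 0.0, -172.9]
contact_force: [0.5, 0.4, -0.2]
gripper_width: 0.0526
```

```bash
python3 - <<'E'
from h import *
st,c,P,ok=shot("wrist","w5"); print(st["time_s"],st["tcp_pos"],st["eef_rot"][2],st["joints"])
q=near(P,ok,.54,-.232,.007,.03,.07); print(len(q),cv2.minAreaRect((q[:,:2]*1000).astype(np.float32)))
q=near(P,ok,.51,-.232,.016,.03,.03); print(len(q),q.mean(0),cv2.minAreaRect((q[:,:2]*1000).astype(np.float32)))
E
```

```text
9.775 [ 0.50017751 -0.23415863  0.22014745] -172.9309451886307 [-4.76578113e+00  1.24630438e+01 -2.07045376e+01 -1.54006553e-03
 -5.68311598e+01  1.01835679e+02]
1956 ((544.9221801757812, -232.26751708984375), (20.786808013916016, 98.44796752929688), 88.11953735351562)
693 [ 0.51271768 -0.2328057   0.01833195] ((512.5368041992188, -233.03634643554688), (32.96318435668945, 13.503952026367188), 6.728030204772949)
```

View pics/w5.png

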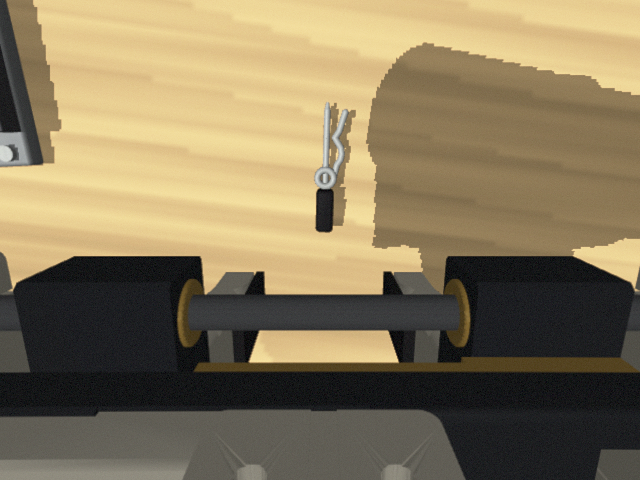

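```bash
python3 - <<'E'
from h import *
mv([.5118,-.233,.069],-173.2,get_state())
E
```

```text
tool shift [-0.0117  0.1513  0.0003] turn 0.28 rows>= 3.0
```

Request:
{"method": "apply_moves", "body": {
  "rows": [
    [[-0.0117,0.05,0.0003],0.3],
    [[-0.0117,0.09,0.0003],0.3],
    [[-0.0117,0.12,0.0003],0.3],
    [[-0.0117,0.14,0.0003],0.3],
    [[-0.0117,0.151,0.0003],0.3],
    [[-0.0117,0.151,0.0003],0.3],
    [[-0.0117,0.151,0.0003],0.3]
  ]
}}

```text
time_s: 10.7
tcp_pos: [0.512, -0.2337, 0.0701]
eef_rot: [-90.0, 0.1, -173.3]
contact_force: [0.1, -0.5, 0.1]
gripper_width: 0.0526
```

Request:
{"method": "apply_moves", "body": {
  "rows": [
    [[0,0,0],0],
    [[0,0,0],0],
    [[0,0,0],0],
    [[0,0,0],0],
    [[0,0,0],0],
    [[0,0,0],0]
  ],
  "gripper": 0.0,
  "grip_force": 45
}}

```text
time_s: 11.45
tcp_pos: [0.5113, -0.2338, 0.0692]
eef_rot: [-90.0, -0.0, -173.3]
contact_force: [-0.4, 0.1, 1.2]
gripper_width: 0.0134
```

```bash
python3 - <<'E'
from h import *
mv([.468,.0275,.1262],-170,get_state())
E
```

```text
tool shift [ 0.0125 -0.057  -0.2646] turn -3.3 rows>= 5.0
```

Request:
{"method": "apply_moves", "body": {
  "rows": [
    [[0,-0.05,0],0],
    [[0,-0.1,0],0],
    [[0.0125,-0.1,-0.05],-3.3],
    [[0.0125,-0.1,-0.1],-3.3],
    [[0.0125,-0.1,-0.15],-3.3],
    [[0.0125,-0.1,-0.2],-3.3],
    [[0.0125,-0.1,-0.24],-3.3],
    [[0.0125,-0.1,-0.2646],-3.3],
    [[0.0125,-0.08,-0.2646],-3.3],
    [[0.0125,-0.06,-0.2646],-3.3],
    [[0.0125,-0.057,-0.2646],-3.3],
    [[0.0125,-0.057,-0.2646],-3.3],
    [[0.0125,-0.057,-0.2646],-3.3]
  ]
}}

```text
time_s: 13.08
tcp_pos: [0.4685, 0.0276, 0.1269]
eef_rot: [-90.0, 0.1, -170.0]
contact_force: [0.0, 0.0, -0.9]
gripper_width: 0.0138
```

```bash
python3 - <<'E'
from h import *
st,c,P,ok=shot("wrist","w6"); print(st["time_s"],st["tcp_pos"],st["eef_rot"],st["gripper_width"],st["contact_force"])
T=R.from_euler("xyz",st["eef_rot"],degrees=True).as_matrix()
L=(P-st["tcp_pos"])@T
r=ok&(P[...,2]>.0745)&(P[...,2]<.082)&(np.hypot(P[...,0]-.591,P[...,1]-.049)<.02)
print("pin tool",mec(L[r][:,[0,2]]),mec(P[r]))
shot("scene","s6");
E
```

```text
13.075 [0.46848503 0.02757986 0.12687034] [-9.00145969e+01  6.61606677e-02 -1.70006693e+02] 0.013762047418458481 [ 0.01343168  0.02131583 -0.87798481]
pin tool ((0.0, 0.0), 0.0) ((0.0, 0.0), 0.0)
```

View pics/w6.png

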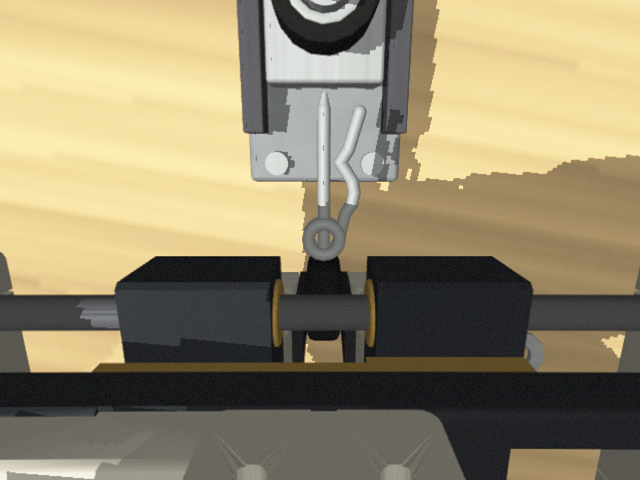

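View pics/s6.png

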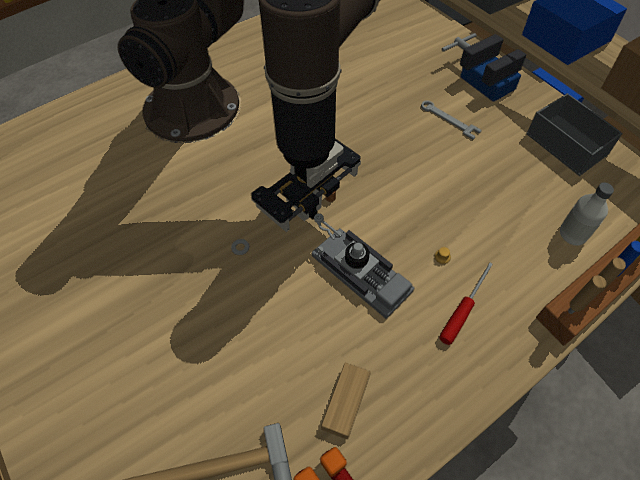

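Request:
{"method": "apply_moves", "body": {
  "rows": [
    [[-0.008,0,0],0],
    [[-0.015,0,0],0],
    [[-0.018,0,0],0],
    [[-0.018,0,0],0],
    [[-0.018,0,0],0]
  ]
}}

```text
time_s: 13.8
tcp_pos: [0.4856, 0.0306, 0.1261]
eef_rot: [-90.0, -0.0, -170.0]
contact_force: [-0.3, -0.4, -0.8]
gripper_width: 0.0135
```

```bash
python3 - <<'E'
from h import *
st,c,P,ok=shot("wrist","w7"); print(st["time_s"],st["tcp_pos"],st["eef_rot"],st["gripper_width"],st["contact_force"])
T=R.from_euler("xyz",st["eef_rot"],degrees=True).as_matrix()
L=(P-st["tcp_pos"])@T
for v in list(range(0,60,6))+list(range(60,240,12)):
    # print runs of tool-y and z for center columns
    row=L[v,270:400]; m=ok[v,270:400]&(row[:,1]<.066)&(row[:,1]>.04)
    if m.any():
        idx=np.where(m)[0]; 
        runs=np.split(idx,np.where(np.diff(idx)>1)[0]+1)
        print(v,[(int(r[0]+270),int(r[-1]+270),*(row[r].mean(0)*1000).round(1)) for r in runs])
cv2.imwrite("pics/w7c.png",cv2.resize(c["pixels"][0:260,220:430],None,fx=2.3,fy=2.3))
E
```

```text
13.8 [0.4855879  0.03055404 0.12605138] [-8.99964869e+01 -2.06305295e-02 -1.70005180e+02] 0.013515102404548764 [-0.30052905 -0.40530062 -0.82339957]
0 [(295, 295, np.float64(-116.2), np.float64(64.9), np.float64(-10.7)), (299, 351, np.float64(-110.9), np.float64(48.5), np.float64(0.2)), (355, 355, np.float64(-116.5), np.float64(66.0), np.float64(11.4)), (364, 364, np.float64(-116.4), np.float64(65.8), np.float64(14.7))]
6 [(298, 352, np.float64(-109.1), np.float64(48.5), np.float64(0.2)), (367, 368, np.float64(-114.4), np.float64(65.5), np.float64(16.1))]
12 [(291, 291, np.float64(-112.6), np.float64(65.9), np.float64(-12.4)), (294, 294, np.float64(-112.3), np.float64(65.1), np.float64(-11.2)), (296, 354, np.float64(-107.4), np.float64(48.5), np.float64(0.2))]
18 [(289, 289, np.float64(-110.5), np.float64(65.6), np.float64(-13.2)), (297, 353, np.float64(-105.6), np.float64(48.4), np.float64(0.2)), (358, 358, np.float64(-110.5), np.float64(66.0), np.float64(12.7)), (362, 362, np.float64(-110.3), np.float64(65.1), np.float64(14.1)), (368, 369, np.float64(-110.5), np.float64(65.9), np.f
[... 2695 characters left out ...]
(-0.3)), (337, 351, np.float64(-55.7), np.float64(58.6), np.float64(7.7))]
180 [(318, 329, np.float64(-51.0), np.float64(58.7), np.float64(-0.3)), (345, 358, np.float64(-51.0), np.float64(58.4), np.float64(10.7))]
192 [(318, 329, np.float64(-46.3), np.float64(58.6), np.float64(-0.3)), (348, 360, np.float64(-46.2), np.float64(58.7), np.float64(11.8))]
204 [(318, 329, np.float64(-41.5), np.float64(58.1), np.float64(-0.3)), (344, 357, np.float64(-41.4), np.float64(58.5), np.float64(10.5))]
216 [(318, 329, np.float64(-36.6), np.float64(58.4), np.float64(-0.3)), (338, 350, np.float64(-36.5), np.float64(58.6), np.float64(8.0))]
228 [(304, 347, np.float64(-32.1), np.float64(56.2), np.float64(0.5))]
```

View pics/w7c.png

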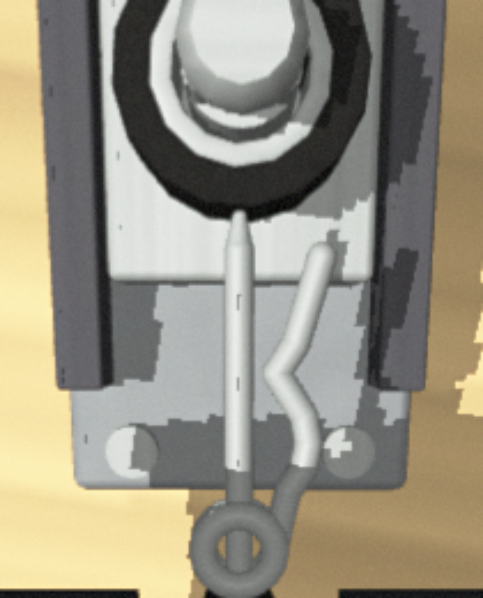

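The leg lies about 0.4 mm in tool −z from the pin axis; its height matches the hole's (12 mm below the pin's top). Advancing.

Request:
{"method": "apply_moves", "body": {
  "rows": [
    [[-0.005,0,0.0004],0],
    [[-0.01,0,0.0004],0],
    [[-0.01,0,0.0004],0],
    [[-0.01,0,0.0004],0]
  ]
}}

```text
time_s: 14.35
tcp_pos: [0.4956, 0.0319, 0.126]
eef_rot: [-90.0, -0.0, -170.0]
contact_force: [0.4, -0.1, -1.4]
gripper_width: 0.0139
```

```bash
python3 - <<'E'
from h import *
st,c,P,ok=shot("wrist","w8"); print(st["time_s"],st["tcp_pos"],st["eef_rot"],st["contact_force"])
cv2.imwrite("pics/w8c.png",cv2.resize(c["pixels"][0:260,220:430],None,fx=2.3,fy=2.3))
E
```

```text
14.35 [0.49561852 0.03193335 0.12604171] [-8.99978689e+01 -1.80160807e-02 -1.70006859e+02] [ 0.39667163 -0.05739792 -1.43855652]
```

View pics/w8c.png

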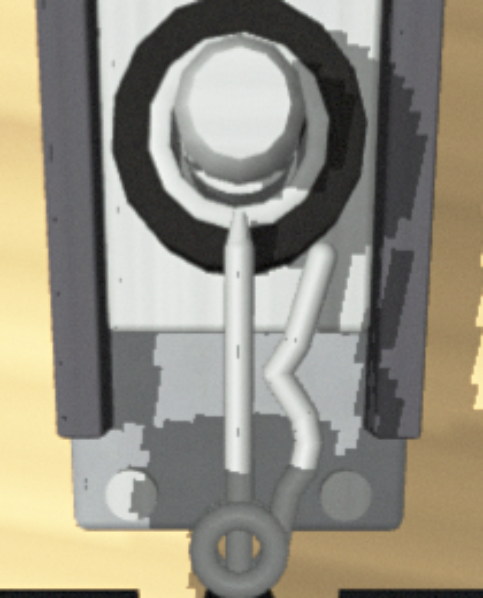

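Request:
{"method": "apply_moves", "body": {
  "rows": [
    [[-0.002,0,0],0],
    [[-0.004,0,0],0],
    [[-0.006,0,0],0],
    [[-0.008,0,0],0],
    [[-0.01,0,0],0],
    [[-0.01,0,0],0]
  ]
}}

```text
time_s: 15.15
tcp_pos: [0.5057, 0.0337, 0.1261]
eef_rot: [-90.0, -0.0, -170.0]
contact_force: [-0.5, 0.2, -0.7]
gripper_width: 0.0137
```

```bash
python3 - <<'E'
from h import *
st,c,P,ok=shot("wrist","w9"); print(st["time_s"],st["tcp_pos"],st["eef_rot"],st["contact_force"])
cv2.imwrite("pics/w9c.png",cv2.resize(c["pixels"][0:260,220:430],None,fx=2.3,fy=2.3))
r=near(P,ok,.591,.049,.0745,.082,.02); print("pin",mec(r))
E
```

```text
15.15 [0.50567484 0.03373289 0.12611363] [-8.99968628e+01 -3.61184077e-03 -1.69999282e+02] [-0.5113216   0.21948146 -0.70629081]
pin ((591.3038940429688, 49.0107307434082), 9.92524528503418)
```

View pics/w9c.png

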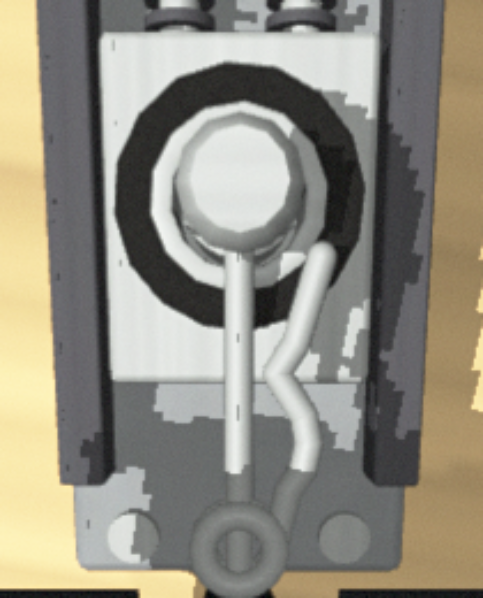

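The tip has gone into the hole (leg vanishes under the pin at (238,250)), with the pin unmoved and no force. Continuing.

Request:
{"method": "apply_moves", "body": {
  "rows": [
    [[-0.0025,0,0],0],
    [[-0.005,0,0],0],
    [[-0.0075,0,0],0],
    [[-0.01,0,0],0],
    [[-0.012,0,0],0],
    [[-0.014,0,0],0],
    [[-0.014,0,0],0]
  ]
}}

```text
time_s: 16.08
tcp_pos: [0.5194, 0.0361, 0.1261]
eef_rot: [-90.0, -0.0, -170.0]
contact_force: [-0.1, -0.0, -1.4]
gripper_width: 0.0136
```

```bash
python3 - <<'E'
from h import *
st,c,P,ok=shot("wrist","w10"); print(st["time_s"],st["tcp_pos"],st["eef_rot"],st["contact_force"])
cv2.imwrite("pics/w10c.png",cv2.resize(c["pixels"][0:260,220:430],None,fx=2.3,fy=2.3))
r=near(P,ok,.591,.049,.0745,.082,.02); print("pin",mec(r))
E
```

```text
16.075 [0.51941327 0.03614973 0.12611667] [-8.99981113e+01 -3.69860636e-03 -1.70000880e+02] [-0.05126116 -0.00837529 -1.41852854]
pin ((591.434814453125, 49.022216796875), 9.902887344360352)
```

View pics/w10c.png

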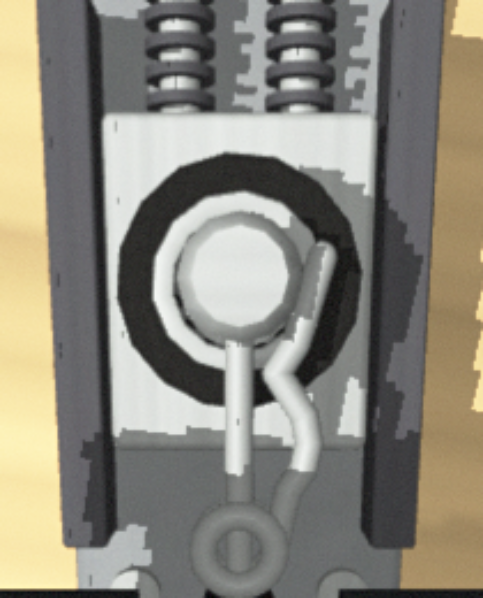

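Request:
{"method": "apply_moves", "body": {
  "rows": [
    [[-0.0015,0,0],0],
    [[-0.003,0,0],0],
    [[-0.0045,0,0],0],
    [[-0.006,0,0],0],
    [[-0.0075,0,0],0],
    [[-0.009,0,0],0],
    [[-0.01,0,0],0],
    [[-0.01,0,0],0]
  ]
}}

```text
time_s: 17.12
tcp_pos: [0.5291, 0.0378, 0.126]
eef_rot: [-90.0, -0.0, -170.0]
contact_force: [-1.4, -1.5, -1.4]
gripper_width: 0.0137
```

```bash
cat > p.py <<'E'
import sys
from h import *
st,c,P,ok=shot("wrist",sys.argv[1]); print(st["time_s"],st["tcp_pos"],st["eef_rot"],st["contact_force"])
n=np.array([np.cos(np.radians(10)),np.sin(np.radians(10))])
cv2.imwrite(f"pics/{sys.argv[1]}c.png",cv2.resize(c["pixels"][0:260,220:430],None,fx=2.3,fy=2.3))
q=P[ok&(P[...,2]>.0745)&(P[...,2]<.082)&(abs((P[...,:2]-[.591,.049])@[-n[1],n[0]])<.015)&(abs((P[...,:2]-[.605,.05])@n)<.035)]
cc=np.array(mec(q)[0])/1000
print("pin",cc,"give mm",(cc-[.5914,.0490])@n*1000,"force along",st["contact_force"][:2]@n,"seat-pin mm",(st["tcp_pos"][:2]+.0455*n-cc)@n*1000)
E
python3 p.py w11
```

```text
17.125 [0.52906967 0.03780802 0.12604414] [-8.99945947e+01 -2.27689768e-02 -1.70003016e+02] [-1.39406575 -1.45197961 -1.44127412]
pin [0.59639648 0.04987234] give mm 5.072057002348637 force along -1.625020369669929 seat-pin mm -22.898919564875122
```

View pics/w11c.png

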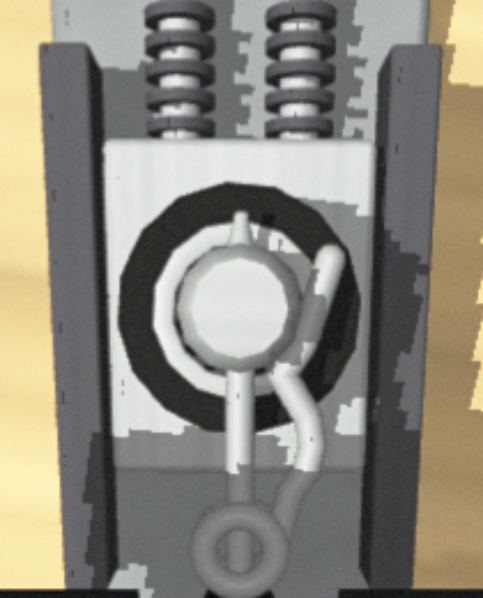

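The tip shows beyond the pin at (240,215), the outer leg rests on the shank, and the carriage has given 5 mm. Going on in smaller bites.

Request:
{"method": "apply_moves", "body": {
  "rows": [
    [[-0.0015,0,0],0],
    [[-0.003,0,0],0],
    [[-0.0045,0,0],0],
    [[-0.006,0,0],0],
    [[-0.0075,0,0],0],
    [[-0.0075,0,0],0]
  ]
}}

```text
time_s: 17.92
tcp_pos: [0.5365, 0.0391, 0.1261]
eef_rot: [-90.0, -0.0, -170.0]
contact_force: [-3.3, -2.1, -1.4]
gripper_width: 0.0134
```

```bash
python3 p.py w12
```

```text
17.925 [0.53649239 0.03911443 0.12605079] [-8.99953570e+01 -2.21404744e-02 -1.70006228e+02] [-3.3363171  -2.07097699 -1.39110531]
pin [0.60221387 0.05088844] give mm 10.977504930685136 force along -3.645252323807273 seat-pin mm -21.26755264363459
```

Request:
{"method": "apply_moves", "body": {
  "rows": [
    [[-0.001,0,0],0],
    [[-0.002,0,0],0],
    [[-0.003,0,0],0],
    [[-0.004,0,0],0],
    [[-0.004,0,0],0]
  ]
}}

```text
time_s: 18.6
tcp_pos: [0.5403, 0.0398, 0.1261]
eef_rot: [-90.0, -0.0, -170.0]
contact_force: [-4.7, -3.5, -0.5]
gripper_width: 0.0134
```

```bash
python3 p.py w13
```

```text
18.6 [0.54034977 0.03976606 0.12606883] [-8.99923117e+01 -2.95367088e-02 -1.70003123e+02] [-4.73359677 -3.52486475 -0.50022914]
pin [0.60533044 0.05143114] give mm 14.140972771813425 force along -5.273769143203367 seat-pin mm -20.519088578142604
```

View pics/w13c.png

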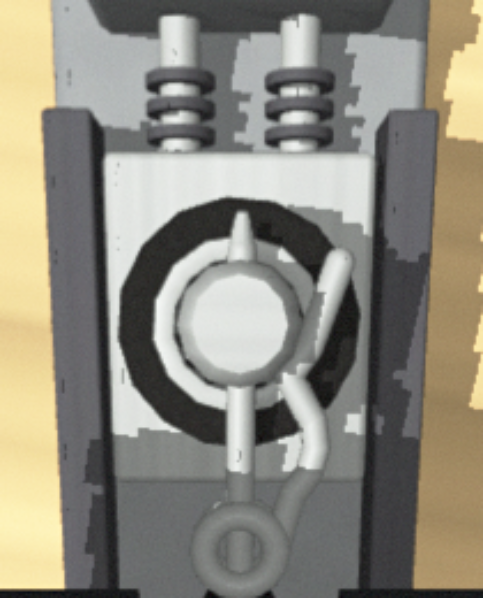

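Request:
{"method": "apply_moves", "body": {
  "rows": [
    [[-0.001,0,0],0],
    [[-0.002,0,0],0],
    [[-0.003,0,0],0],
    [[-0.003,0,0],0]
  ]
}}

```text
time_s: 19.15
tcp_pos: [0.5431, 0.0402, 0.126]
eef_rot: [-90.0, -0.1, -170.0]
contact_force: [-5.3, -2.8, -0.4]
gripper_width: 0.0135
```

```bash
python3 p.py w14
```

```text
19.15 [0.54305721 0.0401801  0.12598728] [-8.99900097e+01 -6.01747841e-02 -1.70012630e+02] [-5.26874491 -2.80356472 -0.36270778]
pin [0.60759979 0.05174602] give mm 16.430522821455213 force along -5.675534736414778 seat-pin mm -20.07043898743111
```

Request:
{"method": "apply_moves", "body": {
  "rows": [
    [[-0.001,0,0],0],
    [[-0.002,0,0],0],
    [[-0.002,0,0],0]
  ]
}}

```text
time_s: 19.58
tcp_pos: [0.5448, 0.0404, 0.1259]
eef_rot: [-90.0, -0.1, -170.0]
contact_force: [-5.8, -4.1, -0.9]
gripper_width: 0.0136
```

Request:
{"method": "apply_moves", "body": {
  "rows": [
    [[-0.001,0,0],0],
    [[-0.002,0,0],0],
    [[-0.002,0,0],0]
  ]
}}

```text
time_s: 19.95
tcp_pos: [0.5466, 0.0408, 0.1258]
eef_rot: [-90.0, -0.1, -170.0]
contact_force: [-6.1, -3.0, 0.3]
gripper_width: 0.0134
```

```bash
python3 p.py w15
```

```text
19.95 [0.54662504 0.04075432 0.12583429] [-8.99834159e+01 -1.08118488e-01 -1.70018031e+02] [-6.07093345 -2.99029925  0.3344227 ]
pin [0.61067377 0.05241322] give mm 19.573653935214928 force along -6.49796234404092 seat-pin mm -19.600227856550088
```

View pics/w15c.png

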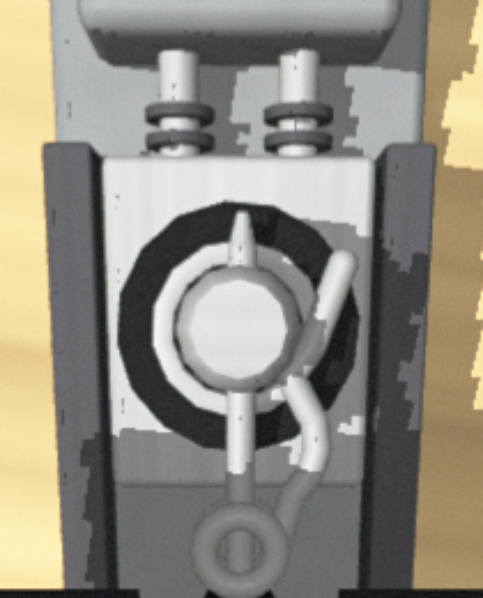

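Request:
{"method": "apply_moves", "body": {
  "rows": [
    [[-0.001,0,0],0],
    [[-0.002,0,0],0],
    [[-0.002,0,0],0]
  ]
}}

```text
time_s: 20.38
tcp_pos: [0.5484, 0.0409, 0.1257]
eef_rot: [-90.0, -0.1, -170.0]
contact_force: [-6.5, -4.6, 0.1]
gripper_width: 0.0138
```

```bash
python3 p.py w16
```

```text
20.375 [0.54839527 0.0409353  0.12571424] [-8.99752379e+01 -1.37086859e-01 -1.70027045e+02] [-6.49551174 -4.63195801  0.09870152]
pin [0.61174762 0.05256491] give mm 20.65753318283784 force along -7.201161392593787 seat-pin mm -18.909344504123055
```

Request:
{"method": "apply_moves", "body": {
  "rows": [
    [[-0.001,0,0],0],
    [[-0.002,0,0],0],
    [[-0.002,0,0],0]
  ]
}}

```text
time_s: 20.8
tcp_pos: [0.5507, 0.0411, 0.1259]
eef_rot: [-90.0, -0.1, -170.0]
contact_force: [-5.5, -5.2, 0.8]
gripper_width: 0.0137
```

Request:
{"method": "apply_moves", "body": {
  "rows": [
    [[-0.001,0,0],0],
    [[-0.001,0,0],0]
  ]
}}

```text
time_s: 21.05
tcp_pos: [0.5516, 0.0413, 0.1259]
eef_rot: [-90.0, -0.1, -170.0]
contact_force: [-5.6, -4.6, -0.8]
gripper_width: 0.0135
```

```bash
python3 p.py w17
```

```text
21.05 [0.55160214 0.04129801 0.12590188] [-8.99649451e+01 -1.09690946e-01 -1.70032864e+02] [-5.6146353  -4.55521538 -0.76983597]
pin [0.61023718 0.0521623 ] give mm 19.100131800041943 force along -6.3203412231348155 seat-pin mm -14.130805787114674
```

View pics/w17c.png

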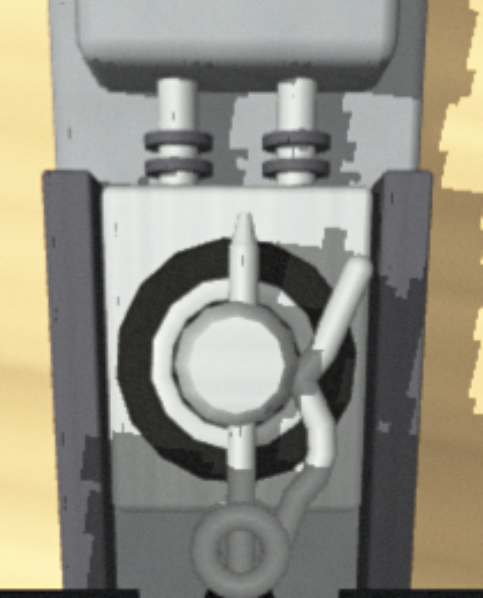

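The throat is now at the shank's widest part, give 19 mm; the snap is near. Single-millimetre steps.

Request:
{"method": "apply_moves", "body": {
  "rows": [
    [[-0.001,0,0],0],
    [[-0.001,0,0],0]
  ]
}}

```text
time_s: 21.35
tcp_pos: [0.5525, 0.0414, 0.1259]
eef_rot: [-90.0, -0.1, -170.0]
contact_force: [-6.1, -5.1, 0.4]
gripper_width: 0.0135
```

Request:
{"method": "apply_moves", "body": {
  "rows": [
    [[-0.001,0,0],0],
    [[-0.001,0,0],0]
  ]
}}

```text
time_s: 21.6
tcp_pos: [0.5534, 0.0416, 0.1259]
eef_rot: [-90.0, -0.1, -170.0]
contact_force: [-5.3, -5.4, 1.6]
gripper_width: 0.0138
```

Request:
{"method": "apply_moves", "body": {
  "rows": [
    [[-0.001,0,0],0],
    [[-0.001,0,0],0]
  ]
}}

```text
time_s: 21.85
tcp_pos: [0.5543, 0.0417, 0.1258]
eef_rot: [-90.0, -0.1, -170.0]
contact_force: [-6.3, -4.6, 0.9]
gripper_width: 0.0133
```

```bash
python3 p.py w18
```

```text
21.85 [0.55428123 0.04172751 0.12583519] [-8.99616538e+01 -1.42293442e-01 -1.70036287e+02] [-6.26638695 -4.62694288  0.85030031]
pin [0.59648029 0.04904938] give mm 5.0116789929690215 force along -6.97464664660682 seat-pin mm 2.670617436817421
```

View pics/w18c.png

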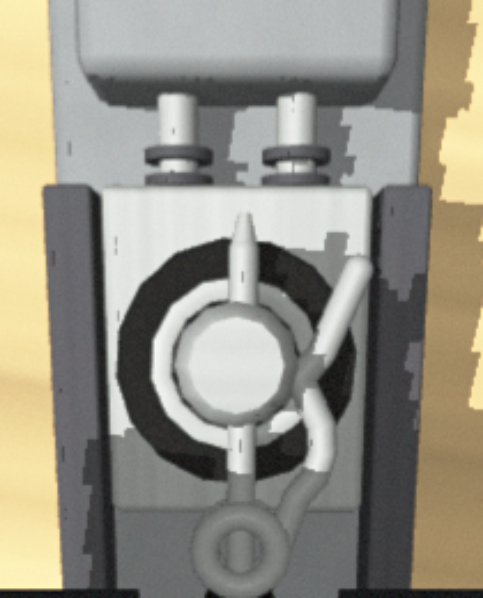

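Not yet snapped (throat still at the widest part; the pin figure picked up the gripper). Continuing.

Request:
{"method": "apply_moves", "body": {
  "rows": [
    [[-0.001,0,0],0],
    [[-0.001,0,0],0]
  ]
}}

```text
time_s: 22.15
tcp_pos: [0.5552, 0.0419, 0.1258]
eef_rot: [-90.0, -0.1, -170.0]
contact_force: [-6.8, -5.5, 1.2]
gripper_width: 0.0136
```

Request:
{"method": "apply_moves", "body": {
  "rows": [
    [[-0.001,0,0],0],
    [[-0.001,0,0],0]
  ]
}}

```text
time_s: 22.4
tcp_pos: [0.5561, 0.0421, 0.1258]
eef_rot: [-90.0, -0.2, -170.0]
contact_force: [-6.7, -5.8, 0.6]
gripper_width: 0.0135
```

Request:
{"method": "apply_moves", "body": {
  "rows": [
    [[-0.001,0,0],0],
    [[-0.001,0,0],0]
  ]
}}

```text
time_s: 22.65
tcp_pos: [0.5585, 0.0429, 0.1263]
eef_rot: [-90.0, 0.0, -170.0]
contact_force: [-3.3, -4.2, 0.4]
gripper_width: 0.0135
```

The push fell by half and the tool sprang ahead: that should be the snap. Stopping to look.

```bash
sed -i 's/\[.605,.05\])@n)<.035/[.605,.05])@n)<.022/' p.py; python3 p.py w19
```

```text
22.65 [0.55849167 0.04287644 0.12631266] [-8.99879486e+01  1.66602808e-02 -1.69996823e+02] [-3.29537571 -4.21239161  0.41555473]
pin [0.6030542 0.0510797] give mm 11.83828260489251 force along -3.976785672138256 seat-pin mm 0.18999707638979924
```

View pics/w19c.png

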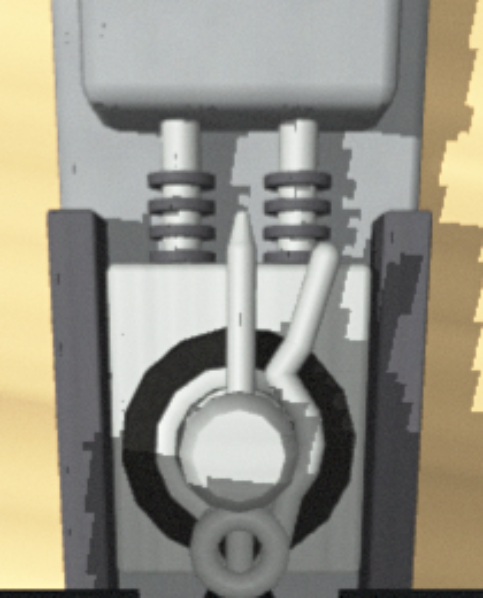

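Snapped: the outer leg is shut round the pin and the coil is against the shank, with 12 mm of give. I'll ease back so the carriage returns before letting go.

Request:
{"method": "apply_moves", "body": {
  "rows": [
    [[0.0015,0,0],0],
    [[0.003,0,0],0],
    [[0.0045,0,0],0],
    [[0.006,0,0],0],
    [[0.0075,0,0],0],
    [[0.009,0,0],0],
    [[0.0105,0,0],0],
    [[0.0105,0,0],0]
  ]
}}

```text
time_s: 23.7
tcp_pos: [0.548, 0.0413, 0.1263]
eef_rot: [-90.0, 0.0, -170.0]
contact_force: [-0.7, -4.7, 0.2]
gripper_width: 0.0136
```

```bash
sed -i 's/<.022/<.026/' p.py; python3 p.py w20
```

```text
23.7 [0.54797362 0.04128219 0.12629419] [-9.00050711e+01  2.48949242e-02 -1.69990540e+02] [-0.70315984 -4.65950674  0.18149324]
pin [0.59303113 0.04933823] give mm 1.6650811399635077 force along -1.5015921215200676 seat-pin mm -0.27190090623983654
```

View pics/w20c.png

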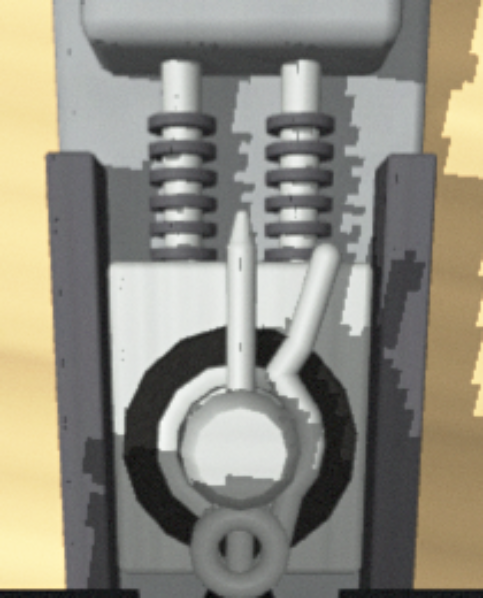

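Request:
{"method": "apply_moves", "body": {
  "rows": [
    [[0.0005,0,0.0004],0],
    [[0.001,0,0.0008],0],
    [[0.001,0,0.0008],0],
    [[0.001,0,0.0008],0]
  ]
}}

```text
time_s: 24.25
tcp_pos: [0.5472, 0.0405, 0.1262]
eef_rot: [-90.0, 0.0, -170.0]
contact_force: [-0.6, -0.2, -1.3]
gripper_width: 0.0137
```

Request:
{"method": "apply_moves", "body": {
  "rows": [
    [[0.0005,0,0],0],
    [[0.0005,0,0],0],
    [[0.0005,0,0],0]
  ]
}}

```text
time_s: 24.62
tcp_pos: [0.5466, 0.0402, 0.1262]
eef_rot: [-90.0, 0.0, -170.0]
contact_force: [-1.1, 0.4, -0.3]
gripper_width: 0.0133
```

Request:
{"method": "apply_moves", "body": {
  "rows": [
    [[0,0,0],0],
    [[0,0,0],0],
    [[0,0,0],0],
    [[0,0,0],0]
  ],
  "gripper": 0.5
}}

```text
time_s: 25.12
tcp_pos: [0.5466, 0.0402, 0.1262]
eef_rot: [-90.0, 0.0, -170.0]
contact_force: [-0.8, 0.2, 0.0]
gripper_width: 0.0431
```

```bash
python3 p.py w21
```

```text
25.125 [0.54659672 0.04015874 0.12621063] [-9.00016872e+01  9.15041537e-03 -1.69999336e+02] [-0.79194249  0.23159805  0.01011192]
pin [0.59146277 0.04897641] give mm 0.057718583528364446 force along -0.7396945263617805 seat-pin mm -0.21560930751244076
```

View pics/w21.png

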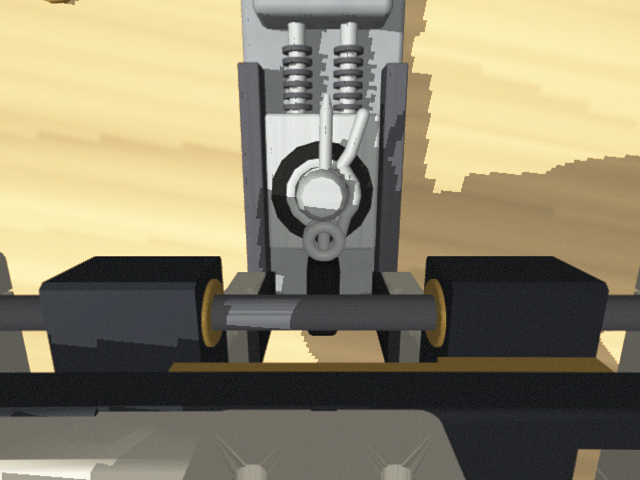

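The clip stays put, with the fingers clear on both sides. Backing off upward.

Request:
{"method": "apply_moves", "body": {
  "rows": [
    [[0,-0.015,0],0],
    [[0,-0.04,0],0],
    [[0,-0.08,0],0],
    [[0.01,-0.12,0],0],
    [[0.03,-0.14,0],0],
    [[0.03,-0.14,0],0],
    [[0.03,-0.14,0],0]
  ]
}}

```text
time_s: 26.05
tcp_pos: [0.517, 0.035, 0.2664]
eef_rot: [-90.0, 0.0, -170.0]
contact_force: [-0.1, 0.1, -0.6]
gripper_width: 0.0439
```

```bash
python3 - <<'E'
from h import *
st,c,P,ok=shot("wrist","w22"); print(st["time_s"],st["tcp_pos"],st["contact_force"])
n=np.array([np.cos(np.radians(10)),np.sin(np.radians(10))]); 
r=near(P,ok,.591,.049,.0745,.082,.013); cc=np.array(mec(r)[0])/1000; print("pin",mec(r))
X=(P[...,:2]-cc)@n; Y=(P[...,:2]-cc)@np.array([-n[1],n[0]]); Z=P[...,2]
for a in (.014,.018,.022,.028,.034):
    m=ok&(abs(X-a)<.001)&(Z>.061)&(abs(Y)<.03); print(a,[(round(Y[m][s].mean()*1e3,1),round(Z[m][s].mean()*1e3,1),s.sum()) for s in (Y[m]>-.0045,Y[m]<=-.0045) if s.any()])
m=ok&(Z>.064)&(Z<.072)&(abs(Y)<.012)&(X<0)&(X>-.03); print("coil x",X[m].min(),X[m].max(),Y[m].mean())
m=ok&(Z>.071)&(Z<.082)&(abs(Y)<.02)&(X<-.02)&(X>-.08); print("grip",X[m].min(),X[m].max(),Y[m].min(),Y[m].max(),Z[m].mean()) if m.any() else 0
m=ok&(Z>.055)&(Z<.0615)&(np.hypot(X,Y)<.026); print("roller",mec(P[m]),cc, np.median(Z[m]))
cv2.imwrite("pics/w22c.png",cv2.resize(c["pixels"][0:260,220:430],None,fx=2.3,fy=2.3))
E
```

```text
26.05 [0.51701398 0.03498863 0.26644208] [-0.12742342  0.12870041 -0.57987785]
pin ((591.175048828125, 49.09575653076172), 9.823789596557617)
0.014 [(np.float64(-1.4), np.float64(70.3), np.int64(18)), (np.float64(-9.6), np.float64(70.2), np.int64(24))]
0.018 [(np.float64(-1.8), np.float64(70.2), np.int64(21)), (np.float64(-11.7), np.float64(70.1), np.int64(22))]
0.022 [(np.float64(-1.8), np.float64(71.0), np.int64(21)), (np.float64(-12.8), np.float64(71.3), np.int64(21))]
0.028 [(np.float64(-1.7), np.float64(72.2), np.int64(23)), (np.float64(-14.7), np.float64(71.7), np.int64(21))]
0.034 [(np.float64(-1.8), np.float64(72.0), np.int64(16))]
coil x -0.029900394413181257 -4.827607688338071e-05 -0.0022285673348531186
grip -0.05551137036268445 -0.029601502678819776 -0.006322333743730182 0.005788244714032723 0.07191732542755175
roller ((589.7866821289062, 48.83296585083008), 21.866846084594727) [0.59117505 0.04909576] 0.05870911247899367
```

View pics/w22c.png

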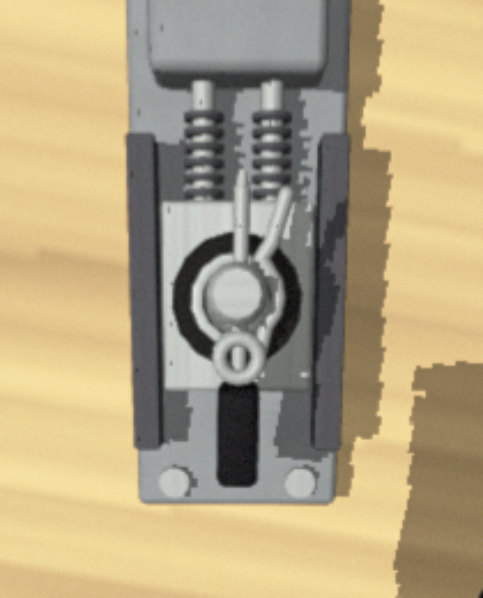

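```bash
python3 - <<'E'
from h import *
for k in range(2):
    st,c,P,ok=shot("wrist",f"w23{k}")
    n=np.array([np.cos(np.radians(10)),np.sin(np.radians(10))]); r=near(P,ok,.591,.049,.0745,.082,.013); cc=np.array(mec(r)[0])/1000
    X=(P[...,:2]-cc)@n; Y=(P[...,:2]-cc)@np.array([-n[1],n[0]]); Z=P[...,2]
    m=ok&(Z>.063)&(Z<.08)&(abs(Y)<.005)&(X>.012)&(X<.06); print("tip x",X[m].max(), cc)
    m=ok&(Z>.058)&(Z<.08)&(abs(Y)<.01)&(X<-.025)&(X>-.09); print("grip rear",X[m].min(),Z[m].mean())
    A=np.c_[X[m],np.ones(m.sum())]; print("grip top slope",np.linalg.lstsq(A,Z[m],rcond=None)[0])
E
```

```text
tip x 0.0368096041877153 [0.59137268 0.04892432]
grip rear -0.06283645044196787 0.07005352488437541
grip top slope [0.01717853 0.07079927]
tip x 0.036495686818445124 [0.59133435 0.04897239]
grip rear -0.06310455966607693 0.06999860145272628
grip top slope [0.02126579 0.07092124]
```

```bash
python3 -c "
from plant import *
print(close_job())"
```

```text
the job is handed in; nothing more can be done
None
```

The roller is back over the pin and sitting on the carriage, and the clip is locked home through the cross hole. I handed the job in at about 26 s; no verdict was reported.

**What I did:** I lowered the roller over the pin without any felt contact and let it go. I then slid the clip's straight leg through the hole from the −x side and pushed in 1 mm steps. The push climbed to about 7 to 8 N at roughly 22 mm of give. It then snapped, and the push fell to about 4 N with the carriage at about 12 mm. I stopped there, eased the carriage back to rest, took out a 4.7 N side load, opened the fingers and backed off upward.

**Last checks, from the wrist camera:**

| Check | Measured | Limit |
|---|---|---|
| Carriage | back at rest | – |
| Roller off the pin axis | up to about 1.4 mm | 4 mm |
| Clip seat short of the hole's centre, along the hole | about 1.2 mm | – |
| Clip seat off to −y | about 1.7 mm | – |
| Clip seat off the hole's centre in all (estimated) | about 2 to 2.5 mm | 4 mm |
| Grip droop | about 0.1 rad | 0.25 rad |

The outer leg looked shut, and two pictures in a row showed no motion. The robot was well clear at the end.

**What disagreed:**
- One pin reading during the push was wrong because it picked up the gripper; the picture showed the clip had not snapped yet.
- Two estimates of the grip's droop differed, 0.02 and 0.1 rad; both are within the limit.

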